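# Nip up a re-glued price-card holder in a one-hand bar clamp

## Robot

A 6-joint arm with a two-finger parallel gripper is mounted at the origin on the work surface. World frame = base frame: x ahead of the robot, y to its left, z up, the work surface at z = 0. Lengths are in m, angles in rad, forces in N, time in s.
With the tool pointing down it reaches from about 0.25 to 0.8 m from the base axis. Payload 3.9 kg.
Tool frame: the origin (TCP) lies at the very end of the fingers, on their centre line; the grasp point (between the pads) lies 19 mm behind it (ctrl.grasp_offset is the distance from the TCP to the grasp point, in m); z points along the fingers, y is the line along which they close (so a half turn about z gives the same grasp; the last joint's range is limited). The gripper opens to 85 mm and grips with 20 to 120 N. Pads are 22 mm wide; open, the fingers measure 114 mm over their backs; the gripper's body (76 mm by 85 mm) begins 54 mm behind the grasp point. The pads swing forward as they close: fully open they stand 13 mm farther back than shut.
Start: joints at [-1.247, 0.26, -0.138, 1.173, 0, 1.571], TCP at [0.167, -0.498, 0.231] pointing down, gripper open.
Joint ranges: [-2.78, 2.78], [-0.83, 1.72], [-1.28, 1.37], [-1.9, 2.12], [-1.57, 1.48], [-3.14, 3.14]. Speed limits (rad/s): [2.57, 2.57, 3.14, 3.14, 3.14, 3.14].

## Interface

Orientations are given as a rotation vector (axis times angle).
In Python, from cell import ctrl gives the robot as it stands.
- The arm moves only by the tool apply_moves, never from a script. Its argument "moves" is a list of rows, each a list of 7 numbers: the closure, from 0 (fully open) to 1 (shut), then the shift along the tool's x, y, z in units of 60 mm (1.0 is 60 mm), then the turn, a rotation vector about the tool's x, y, z in units of 6 degrees (1.0 is 6 degrees). In form: [[hand, x, y, z, wx, wy, wz], ...]. A call has 1 to 5 rows; each row shifts and turns the commanded pose from where the row before left it, along the tool's axes as they then stand; what a row does not reach is not made up. A row lasts 1/8 s, in which the tool goes at most 62.5 mm and 10.7 degrees, less where a joint would pass 70% of its speed; a pose out of reach is approached as far as the arm can. A call is refused whole if a number of a shift passes 1 or a number of a turn 1, either way. A call with a gripper value outside its range is refused whole. The fingers move at their own pace and stop on an object; "force" is the grip in N (left out, the last holds). Time passes only in rows, so rows that do not move let the fingers close. It gives the time, the measured TCP pose, the force, the opening and the grip force at its end, in the units of the state.
- ctrl.state(): the state, without advancing time (a new reading comes with each control period).
- ctrl.get_image(name): name is "scene" or "top" or "wrist"; returns a dict with "color" (400x640x3 uint8, blue, green, red), "z_map" (400x640 float32, m along the optical axis (not along the pixel's ray), 0 where there is no reading), "intrinsics" (3x3 intrinsics, pixels), "k1" (the pictures are not rectified: a ray, as slopes to the right and down, at radius r is drawn at 1 + k1 r^2 times it, then the intrinsics apply), "rvec" (rotation vector, rad) and "tvec" (3), from world to camera coordinates, as OpenCV has them. Camera axes: x right, y down, z forward; pixel columns grow to the right and rows downward; lengths in m; the calibration is good to about 2 mm. A picture is of the moment at which its call begins.
- ctrl.close_job(): hands the job in; it is judged then, once.
The state is a dict: "time_s": time; "joints": joint angles; "dq": joint speeds; "tau": joint torques, N m; "tool_pos": TCP position; "tool_rot": TCP orientation; "contact_force": force on the tool from outside, world axes, zero at the start; "wrist_torque": the same for the moment, N m; "opening": finger opening in m; "grasp_force": force on a finger pad.
Only numpy, scipy, OpenCV 4.12 (cv2) and the standard library are available. Lean on these libraries where they do the work, as an engineer would, in place of code of your own. Each camera call takes 0.05 s, during which the arm holds its last target. There are 200 camera calls.

## Task

The wooden price-card holder has split lengthwise through its slot; its two halves are glued and stand between the jaws of the one-hand bar clamp lying on the counter. Pump the clamp's trigger against its grip until the jaws close on the holder and hold the two halves tight together, but only gently: the thin wood beside the slot must not be crushed. Do not let go: finish while still holding the grip with the trigger squeezed, the holder standing on the counter in the jaws, and leave the other things alone.

Things in the scene. Friction and masses are not known exactly. Their poses are not given: they have to be found in the camera images.
- clamp: one-hand bar clamp (black plastic, notched steel bar; 0.52 kg, loose), lying flat on the counter, 30 mm thick. Origin on the counter under the bar's axis, in x at the pad face of the grip unit's jaw. Axes: x along the bar, from the grip unit to the jaw on the bar's end; y out along the grip (the jaws reach 64 mm to -y, the grip 113 mm to +y); z up.
- grip_site (a point): centre of the clamp's pistol grip, 15 mm above the counter; axes as clamp, at x -38, y +64 mm in it. The grip is 24 mm wide in x (back face 12 mm to -x of here), 2 to 28 mm above the counter, straight from 44 mm to -y of here (where the housing round the bar begins) to 39 mm to +y; its butt is 30 mm wide.
- trigger_site (a point): foremost (+x) point of the rounded swell of the trigger, where it is pushed, 15 mm above the counter. The trigger is a steel lever 9 mm wide, 18 mm thick in z, in front (+x) of the grip. At rest this point is 46 mm to +x of grip_point, level with it in y (58 mm over grip and trigger); fully squeezed 17 mm less (41 mm over both).
- trigger (a joint): angle of the trigger: 0 let out (a spring of 5 to 7 N returns it), 0.331 rad fully squeezed; pumping takes 8 to 14 N at the swell. A full squeeze draws the jaw in 8 mm (the first may lose up to 4 mm more; part strokes count in notches of 4 mm). Let it out fully for the next stroke; a pawl keeps the jaw from going back. Once the jaws press, 1 N more at the swell gives about 1.6 N there.
- jaw (a joint): how far the bar with the jaw on its end has been drawn in (m): 0 is 80 mm between the jaws' pads, 0.044 is 36 mm between them (the thickness of the closed holder)
- pad (a joint): how far the soft rubber pad of the bar's jaw is pressed in by the holder (m): 0 free, 0.007 at its stop. It gives 1 mm for each 6 N. About 1 mm is a hold; at 5 mm (30 N) the wood is crushed.
- pad_face (a point): middle of the face of the rubber pad on the bar's jaw (36 mm wide in y, 26 mm high), 15 mm above the counter; it faces -x of the clamp, and moves -x as the clamp closes
- fixed_face (a point): middle of the face of the pad on the grip unit's jaw (36 mm wide in y, 26 mm high), 15 mm above the counter; it faces +x of the clamp. Axes as grip_point, which lies 38 mm to -x and 108 mm to +y of it
- half_near_mid (a point): centre (17 mm above its underside) of the half of the holder next to the grip unit's jaw. Beech, about 35 g, loose: 18 mm thick along its x, 76 mm long along its y, 34 mm high; x and y roughly as the clamp's. It starts a few mm from the jaw.
- half_far_mid (a point): centre of the other half, next to the bar's jaw, same sizes; a seam of a few mm stands open between the halves at the start. Closed, the two together are 36 mm thick.
- whole_holder_mid (a point): bystander: a whole wooden card holder, 36 x 100 x 34 mm, with an upright white card, 100 mm high in all; point 17 mm above the counter
- glue_mid (a point): bystander: a white glue bottle, 48 mm across, 125 mm tall; point 60 mm above the counter
- cookie_jar_mid (a point): bystander: a glass jar of biscuits with a cork lid, 90 mm across, 132 mm tall; point 60 mm above the counter
- half_near: half of the holder next to the grip unit's jaw; origin under its centre
- half_far: half of the holder next to the bar's jaw; origin under its centre
Not all that is in view belongs to the job. Leave any green or yellow look-alike of the half_near alone.

How it is judged:
On the way, in this order (a step that is already met when the one before it is completed fails the run):
1. the trigger is squeezed against the grip (value of joint trigger above 0.16 rad), for 0.05 s.
2. it is let out again for the next stroke (value of joint trigger below 0.08 rad), for 0.05 s.
3. the jaws have closed on the holder and press on it from both sides (contact force between clamp and half_far above 5 N and contact force between clamp and half_near above 4 N), for 0.2 s.
At the end, for the whole second after the job is handed in: Both jaw pads press on the holder (bar's pad 5 to 30 N, other pad 4 to 30 N), the halves meet (seam under 1.5 mm), stand upright on the counter within 6 degrees, the clamp lies flat, and the fingers still hold the trigger squeezed in (over 0.04 rad) (all of step 3 and contact force between clamp and half_far below 30 N and contact force between clamp and half_near below 30 N and x of half_far_mid in the frame of half_near below 0.0195 m and angle between each of half_near, half_far, clamp's own z axis and vertical below 0.1 rad and height (world z) of each of half_near_mid, half_far_mid below 0.022 m and value of joint trigger above 0.04 rad and contact force between the fingers and clamp above 3 N); the arm keeps its last pose, push and grip.
It fails at once if the holder is crushed: more than 30 N from a jaw (contact force between clamp and half_far above 30 N or contact force between clamp and half_near above 30 N).
It fails at once if a bystander is moved by more than 20 mm (distance of any of whole_holder_mid, glue_mid, cookie_jar_mid from where it was at the start of the episode above 0.02 m).
It also fails if it takes over 58 s, if anything falls off the work surface, if the arm or the gripper's body presses on something with over 40 N, if the wrist force passes 120 N, or if a joint passes its speed limit or range.

## Working session

There is one attempt and no reset: what is moved stays moved. The work goes in short steps, Python scripts to look and compute and a tool call to move; the robot and the scene stay as the last step left them, time stands still between calls to the robot, and variables do not carry over. Pictures are saved under pics/ and viewed, at most 10 in all, crops included, and the job is handed in when it is done.

Besides the shell and the picture viewer there is one more tool, called after "Emit:" as a command line: name --pt "numbers of a row" for each row, then --argument value for the rest. apply_moves: Moves the arm, as the interface text tells. Its arguments: {"type":"object","properties":{"moves":{"type":"array"},"force":{"type":"number"}},"required":["moves"]}

```bash
mkdir -p pics; ls; cat > h.py <<'E'
import numpy as np, cv2
from cell import ctrl
def grab(n):
    im=ctrl.get_image(n); np.savez(f'{n}.npz',**im); return im
def load(n): return dict(np.load(f'{n}.npz'))
def RT(im):
    return cv2.Rodrigues(np.array(im['rvec'],float))[0], np.array(im['tvec'],float).ravel()
def ray(im,u,v):
    K=im['intrinsics'];k=float(im['k1']); d=np.array([(u-K[0,2])/K[0,0],(v-K[1,2])/K[1,1]])
    s=d.copy()
    for _ in range(20): s=d/(1+k*(s@s))
    R,t=RT(im); return -R.T@t, R.T@np.array([s[0],s[1],1.])
def onplane(im,u,v,z):
    o,r=ray(im,u,v); return o+r*(z-o[2])/r[2]
def depthpt(im,u,v):
    o,r=ray(im,u,v); return o+r*float(im['z_map'][int(v),int(u)])
def proj(im,p):
    K=im['intrinsics'];k=float(im['k1']);R,t=RT(im); c=R@np.array(p)+t; s=c[:2]/c[2]; s=s*(1+k*(s@s))
    return K[0,0]*s[0]+K[0,2],K[1,1]*s[1]+K[1,2]
E
python3 - <<'E'
from h import *
for n in ('scene','top'):
    im=grab(n); cv2.imwrite(f'pics/{n}0.png',im['color'])
    R,t=RT(im); print(n,-R.T@t,R[2])
print(ctrl.state()['tool_rot'])
E
```

```text
pics
scene [ 1.0464511  -0.27912818  0.87624734] [-0.45513839  0.2848329  -0.84363456]
top [ 0.48921638 -0.00679539  0.98963801] [ 0.13252395  0.0220335  -0.99093488]
[-3.09877976e+00 -5.06072194e-01  4.51196614e-04]
```

View pics/top0.png

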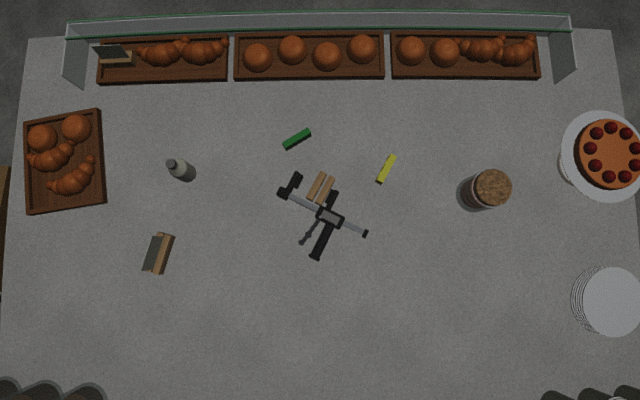

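View pics/scene0.png

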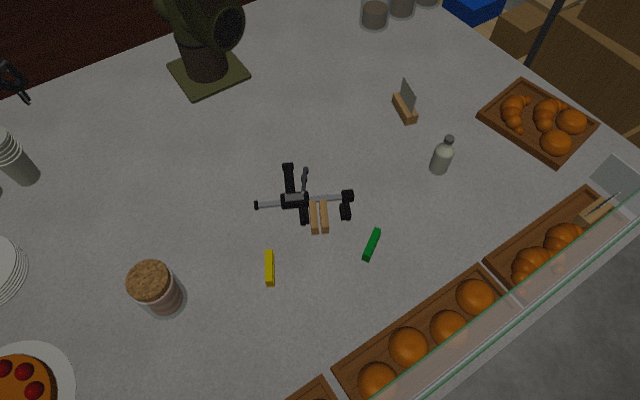

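Both views show the clamp: in top the housing is at about (330,215), grip to (316,256), trigger (306,240), bar's jaw (290,187), and the beech halves (315,183) and (325,190). Look-alikes: green block (297,139), yellow block (386,168), and the whole holder (158,253). The beech pair between the jaws is the right one. A close crop will check that choice.

```bash
python3 - <<'E'
from h import *
im=load('top'); c=im['color'][160:270,265:385]
c=cv2.convertScaleAbs(cv2.resize(c,None,fx=5,fy=5,interpolation=cv2.INTER_CUBIC),alpha=1.5)
cv2.imwrite('pics/crop0.png',c)
E
```

```text
(no output)
```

View pics/crop0.png

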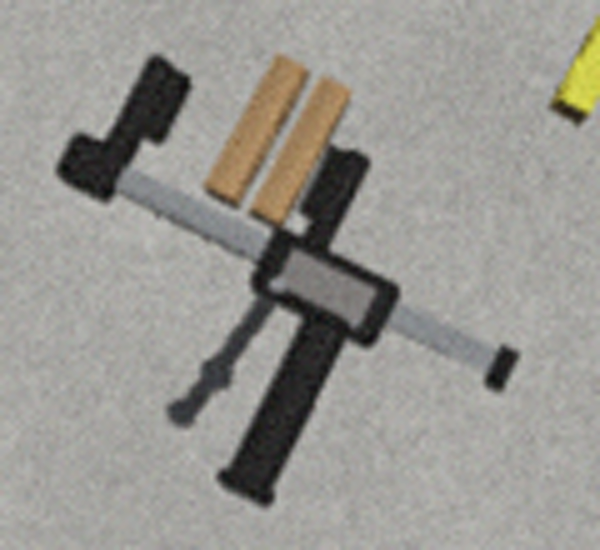

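The crop confirms it: two beech halves at (257,130) and (300,150), grip from (325,330) to butt (245,485), and trigger swell at (217,372), all in crop pixels. Next I fit the grip axis and its edges.

```bash
python3 - <<'E'
from h import *
im=load('top'); f=lambda a,b:(265+a/5-.4,160+b/5-.4)
Pp=lambda a,b,z:onplane(im,*f(a,b),z)
g0=Pp(318,340,.028);g1=Pp(252,470,.028)
y=(g1-g0)[:2];y/=np.linalg.norm(y)
g=cv2.cvtColor(im['color'],cv2.COLOR_BGR2GRAY).astype(np.float32)
x=np.array([y[1],-y[0]])  # y x z -> x
print('y axis',y,'x',x)
# edges of grip in slices on top plane
for it in range(2):
  E=[]
  for s in np.linspace(.01,.06,11):
    c=g0[:2]+y*s; ts=np.arange(-.022,.022,.0005)
    px=np.array([proj(im,[*(c+x*t),.028]) for t in ts],np.float32)
    v=cv2.remap(g,px[:,0].reshape(1,-1),px[:,1].reshape(1,-1),cv2.INTER_LINEAR)[0]
    th=(v.min()+np.percentile(v,85))/2; m=np.where(v<th)[0]
    E.append([s,ts[m[0]],ts[m[-1]]])
  E=np.array(E); print(np.round(E*1000,1))
  mid=(E[:,1]+E[:,2])/2; a,b=np.polyfit(E[:,0],mid,1)
  g0[:2]+=x*b; y=y+x*a; y/=np.linalg.norm(y); x=np.array([y[1],-y[0]])
print('grip line',g0,y,x,'ang',np.degrees(np.arctan2(x[1],x[0])))
for n,a,b,z in (('buttL',220,478,.028),('buttR',272,500,.028),('housing front TL',278,232,.028),('swell',205,365,.024),('swellR',230,380,.024),('fixed pad face',310,195,.028),('pad face',160,140,.028),('barend',62,170,.028),('nearhalf',300,150,.034),('farhalf',257,130,.034)):
  p=Pp(a,b,z); d=p[:2]-g0[:2]; print(n,p.round(4),'rel g0',(d@x).round(4),(d@y).round(4), depthpt(im,*f(a,b)).round(4))
E
```

```text
y axis [-0.88806842  0.45971131] x [0.45971131 0.88806842]
[[ 10.  -11.5  11. ]
 [ 15.  -11.5  11. ]
 [ 20.  -11.5  10.5]
 [ 25.  -11.5  11. ]
 [ 30.  -12.5  11. ]
 [ 35.  -12.5  11. ]
 [ 40.  -12.5  10.5]
 [ 45.  -12.5  11. ]
 [ 50.  -12.5  11. ]
 [ 55.  -12.5  11. ]
 [ 60.  -12.5  11. ]]
[[ 10.  -11.5  11.5]
 [ 15.  -11.   11.5]
 [ 20.  -11.5  11. ]
 [ 25.  -11.   11.5]
 [ 30.  -12.   11.5]
 [ 35.  -12.   11.5]
 [ 40.  -12.   11.5]
 [ 45.  -11.5  11.5]
 [ 50.  -11.5  11.5]
 [ 55.  -11.5  11.5]
 [ 60.  -11.5  11.5]]
grip line [ 0.54014553 -0.02564447  0.028     ] [-0.89405067  0.44796585] [0.44796585 0.89405067] ang 63.38675052112706
buttL [0.4735 0.0227 0.028 ] rel g0 0.0133 0.0813 [0.4734 0.0227 0.0268]
buttR [ 0.4628 -0.0025  0.028 ] rel g0 -0.014 0.0795 [ 0.4627 -0.0025  0.0258]
housing front TL [ 0.5935 -0.0063  0.028 ] rel g0 0.0412 -0.039 [ 0.5936 -0.0063  0.0267]
swell [0.5285 0.03   0.024 ] rel g0 0.0445 0.0354 [5.294e-01 3.090e-02 5.000e-04]
swellR [0.5211 0.0178 0.024 ] rel g0 0.0303 0.0365 [0.521  0.0177 0.0256]
fixed pad face [ 0.6118 -0.0222  0.028 ] rel g0 0.0352 -0.0625 [ 0.6122 -0.0222  0.0248]
pad face [0.6398 0.052  0.028 ] rel g0 0.1141 -0.0543 [0.64   0.0521 0.0269]
barend [0.6251 0.1007 0.028 ] rel g0 0.151 -0.0194 [0.6254 0.1009 0.0261]
nearhalf [ 0.6334 -0.0174  0.034 ] rel g0 0.0492 -0.0796 [ 0.634  -0.0174  0.0299]
farhalf [0.6435 0.0038 0.034 ] rel g0 0.0726 -0.0792 [0.6438 0.0038 0.0319]
```

```bash
cat >> h.py <<'E'
X=np.array([.44797,.89405,0]);Y=np.array([-.89405,.44797,0]);G=np.array([.5089,-.0100,.015])
def plan(target):
    s=ctrl.state();R=cv2.Rodrigues(np.array(s['tool_rot'],float))[0];p=np.array(s['tool_pos'])
    best=None
    for sg in (1,-1):
        y=sg*X; z=np.array([0,0,-1.]); Rt=np.stack([np.cross(y,z),y,z],1)
        w=cv2.Rodrigues(R.T@Rt)[0].ravel()
        if best is None or np.linalg.norm(w)<np.linalg.norm(best): best=w
    print('t',s['time_s'],'p',p.round(4),'open',s['opening'],'gf',s['grasp_force'],'F',np.round(s['contact_force'],1),'q',np.round(s['joints'],2))
    print('shift units total',(R.T@(np.array(target)-p)/.06).round(3),'turn units',(best/np.radians(6)).round(2)); print('tool axes x,y:',R[:,0].round(3),R[:,1].round(3))
E
python3 - <<'E'
from h import *
plan([.5165,.0052,.231])
E
```

```text
t 0.1 p [ 0.1668 -0.4971  0.2306] open 0.08552611859642714 gf 0.0 F [ 0.4  1.4 -0.3] q [-1.25  0.26 -0.14  1.17  0.    1.57]
shift units total [ 8.188e+00 -6.083e+00  3.000e-03] turn units [-0.02  0.01  7.53]
tool axes x,y: [0.948 0.318 0.   ] [ 0.318 -0.948 -0.002]
```

Emit:
apply_moves --pt "0 0.6 -0.45 0 0 0 0" --pt "0 0.6 -0.45 0 0 0 0" --pt "0 0.6 -0.45 0 0 0 0" --pt "0 0.6 -0.45 0 0 0 0" --pt "0 0.6 -0.45 0 0 0 0" --force 20

```text
time_s: 0.72
tool_pos: [0.2952, -0.311, 0.231]
tool_rot: [-3.1, -0.506, 0.0]
contact_force: [0.4, -0.8, 0.6]
opening: 0.0857
grasp_force: 0.0
```

Emit:
apply_moves --pt "0 0.6 -0.45 0 0 0 0" --pt "0 0.6 -0.45 0 0 0 0" --pt "0 0.6 -0.45 0 0 0 0" --pt "0 0.6 -0.45 0 0 0 0" --pt "0 0.6 -0.45 0 0 0 0"

```text
time_s: 1.35
tool_pos: [0.4228, -0.1258, 0.231]
tool_rot: [-3.1, -0.506, 0.001]
contact_force: [0.5, 0.0, 0.6]
opening: 0.0855
grasp_force: 0.0
```

Emit:
apply_moves --pt "0 0.6 -0.45 0 0 0 0" --pt "0 0.6 -0.45 0 0 0 0" --pt "0 0.6 -0.45 0 0 0 0" --pt "0 0 0 0 0 0 1" --pt "0 0 0 0 0 0 1"

```text
time_s: 1.98
tool_pos: [0.499, -0.0153, 0.2306]
tool_rot: [-3.137, -0.177, 0.002]
contact_force: [0.4, -0.3, 0.8]
opening: 0.0853
grasp_force: 0.0
```

Emit:
apply_moves --pt "0 0 0 0 0 0 1" --pt "0 0 0 0 0 0 1" --pt "0 0 0 0 0 0 1" --pt "0 0 0 0 0 0 1" --pt "0 0 0 0 0 0 1"

```text
time_s: 2.6
tool_pos: [0.481, -0.1102, 0.2309]
tool_rot: [-3.03, 0.423, 0.004]
contact_force: [0.0, -0.5, 0.7]
opening: 0.0853
grasp_force: 0.0
```

```bash
python3 - <<'E'
from h import *
plan([.5165,.0052,.1])
im=grab('wrist'); cv2.imwrite('pics/w1.png',im['color'])
print([np.round(proj(im,G+np.array(d)),0) for d in ([0,0,.013],.046*X+[0,0,.009],-.012*X+[0,0,.013])])
E
```

```text
t 2.6 p [ 0.481  -0.1102  0.2309] open 0.08528936160812205 gf 0.0 F [ 0.  -0.5  0.7] q [-0.28  0.22 -0.2   1.17  0.08  3.14]
shift units total [ 0.074 -1.829  2.337] turn units [-0.76  0.2   1.79]
tool axes x,y: [ 0.962 -0.273 -0.014] [-0.274 -0.958 -0.081]
[array([249., 171.]), array([215., 163.]), array([258., 173.])]
```

View pics/w1.png

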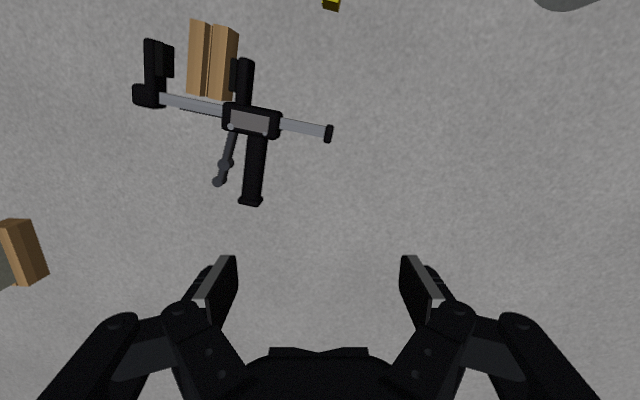

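Here the clamp grip is at (254,168) and the trigger swell at (218,163). The last joint has hit its range, so I will untilt and turn the other way round (about -169 degrees).

Emit:
apply_moves --pt "0 0 0 0 0 0 -1" --pt "0 0 0 0 0 0 -1" --pt "0 0 0 0 0 0 -1" --pt "0 0 0 0 0 0 -1" --pt "0 0 0 0 0 0 -1"

```text
time_s: 3.28
tool_pos: [0.4811, -0.1093, 0.2309]
tool_rot: [-3.038, -0.385, -0.029]
contact_force: [0.4, 0.5, 0.3]
opening: 0.0853
grasp_force: 0.0
```

```bash
python3 - <<'E'
from h import *
plan([.5165,.0052,.231])
E
```

```text
t 3.275 p [ 0.4811 -0.1093  0.2309] open 0.08527374279646897 gf 0.0 F [0.4 0.5 0.3] q [-0.28  0.22 -0.2   1.17  0.08  2.61]
shift units total [ 1.045 -1.695  0.159] turn units [-0.8  -0.    6.84]
tool axes x,y: [0.968 0.248 0.029] [ 0.25  -0.965 -0.076]
```

Emit:
apply_moves --pt "0 0 0 0 -0.8 0 0" --pt "0 0.35 -0.57 0 0 0 0" --pt "0 0.35 -0.57 0 0 0 0" --pt "0 0.35 -0.57 0 0 0 0" --pt "0 0 0 0 0 0 -1"

```text
time_s: 3.9
tool_pos: [0.5179, 0.008, 0.232]
tool_rot: [3.086, 0.56, 0.046]
contact_force: [0.6, -0.2, -0.4]
opening: 0.0854
grasp_force: 0.0
```

Emit:
apply_moves --pt "0 0 0 0 0 0 -1" --pt "0 0 0 0 0 0 -1" --pt "0 0 0 0 0 0 -1" --pt "0 0 0 0 0 0 -1" --pt "0 0 0 0 0 0 -1"

```text
time_s: 4.53
tool_pos: [0.517, 0.0056, 0.2319]
tool_rot: [2.831, 1.331, 0.041]
contact_force: [0.6, -0.3, 0.0]
opening: 0.0848
grasp_force: 0.0
```

Emit:
apply_moves --pt "0 0 0 0 0 0 -1" --pt "0 0 0 0 0 0 -1" --pt "0 0 0 0 0 0 -1" --pt "0 0 0 0 0 0 -1" --pt "0 0 0 0 0 0 -1"

```text
time_s: 5.15
tool_pos: [0.517, 0.0056, 0.2319]
tool_rot: [2.385, 2.015, 0.034]
contact_force: [-0.2, -0.7, 0.5]
opening: 0.0857
grasp_force: 0.0
```

Emit:
apply_moves --pt "0 0 0 0 0 0 -1" --pt "0 0 0 0 0 0 -1" --pt "0 0 0 0 0 0 -1" --pt "0 0 0 0 0 0 -1" --pt "0 0 0 0 0 0 -1"

```text
time_s: 5.78
tool_pos: [0.517, 0.0056, 0.2319]
tool_rot: [1.78, 2.559, 0.025]
contact_force: [0.1, 0.2, 0.2]
opening: 0.0853
grasp_force: 0.0
```

Emit:
apply_moves --pt "0 0 0 0 0 0 -1" --pt "0 0 0 0 0 0 -1" --pt "0 0 0 0 0 0 -1" --pt "0 0 0 0 0 0 -1" --pt "0 0 0 0 0 0 -1"

```text
time_s: 6.4
tool_pos: [0.517, 0.0056, 0.232]
tool_rot: [1.056, 2.93, 0.015]
contact_force: [0.3, 0.1, -0.2]
opening: 0.0855
grasp_force: 0.0
```

```bash
python3 - <<'E'
from h import *
plan([.5165,.0052,.1])
E
```

```text
t 6.4 p [0.517  0.0056 0.232 ] open 0.0855202812738 gf 0.0 F [ 0.3  0.1 -0.2] q [ 0.01  0.22 -0.19  1.13 -0.    0.7 ]
shift units total [ 0.053 -0.05   2.198] turn units [ 0.15  0.24 -2.17]
tool axes x,y: [-0.77   0.638 -0.023] [0.638 0.77  0.018]
```

Emit:
apply_moves --pt "0 0 0 0 0.05 0.08 -0.72" --pt "0 0 0 0 0.05 0.08 -0.72" --pt "0 0 0 0 0.05 0.08 -0.72" --pt "0 0 0 0.6 0 0 0" --pt "0 0 0 0.6 0 0 0"

```text
time_s: 7.02
tool_pos: [0.5177, 0.0056, 0.1596]
tool_rot: [0.729, 3.054, 0.001]
contact_force: [0.3, -0.0, 0.1]
opening: 0.0852
grasp_force: 0.0
```

Emit:
apply_moves --pt "0 0 0 0.3 0 0 0" --pt "0 0 0 0 0 0 0"

```text
time_s: 7.28
tool_pos: [0.5156, 0.0055, 0.1406]
tool_rot: [-0.729, -3.052, 0.001]
contact_force: [-0.1, -1.4, 0.3]
opening: 0.0852
grasp_force: 0.0
```

```bash
python3 - <<'E'
from h import *
plan([.5165,.0052,.006])
im=grab('wrist'); cv2.imwrite('pics/w2.png',im['color'])
print([np.round(proj(im,G+np.array(d)),0) for d in ([0,0,.013],.046*X+[0,0,.009],-.012*X+[0,0,.013],.012*X+[0,0,.013],.049*Y+[0,0,.013])])
E
```

```text
t 7.275 p [0.5156 0.0055 0.1406] open 0.08523104360241657 gf 0.0 F [-0.1 -1.4  0.3] q [ 0.01  0.3  -0.32  0.95  0.    0.48]
shift units total [-0.023  0.005  2.244] turn units [-0.01 -0.03 -0.04]
tool axes x,y: [-0.892  0.452  0.004] [ 0.452  0.892 -0.001]
[array([301., 196.]), array([349., 195.]), array([288., 196.]), array([313., 196.]), array([300., 144.])]
```

View pics/w2.png

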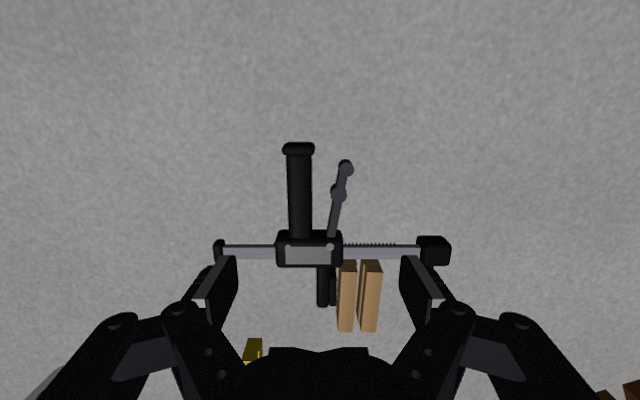

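The picture agrees with the projected grip (288–313 at row 196) and swell (349,195 predicted, 347,193 seen). Descending.

Emit:
apply_moves --pt "0 0 0 0.6 0 0 0" --pt "0 0 0 0.6 0 0 0" --pt "0 0 0 0.5 0 0 0" --pt "0 0 0 0.35 0 0 0" --pt "0 0 0 0.18 0 0 0"

```text
time_s: 7.95
tool_pos: [0.5181, 0.0055, 0.0086]
tool_rot: [0.73, 3.054, 0.001]
contact_force: [0.2, 0.1, 1.0]
opening: 0.0853
grasp_force: 0.0
```

Emit:
apply_moves --pt "0.2 0 0 0 0 0 0" --pt "0.25 0 0 0 0 0 0" --pt "0.3 0 0 0 0 0 0" --force 20

```text
time_s: 8.32
tool_pos: [0.518, 0.0048, 0.0096]
tool_rot: [0.73, 3.053, -0.001]
contact_force: [-2.3, -1.8, 1.6]
opening: 0.0597
grasp_force: 1.1
```

```bash
python3 - <<'E'
from h import *
plan([.5165,.0052,.006])
im=grab('wrist'); cv2.imwrite('pics/w3.png',im['color'])
E
```

```text
t 8.325 p [0.518  0.0048 0.0096] open 0.059744991373314536 gf 1.0907908156514168 F [-2.3 -1.8  1.6] q [ 0.01  0.45 -0.51  0.62 -0.    0.48]
shift units total [ 0.025 -0.005  0.059] turn units [-0.    0.02 -0.05]
tool axes x,y: [-0.892  0.453 -0.002] [ 0.453  0.892 -0.   ]
```

View pics/w3.png

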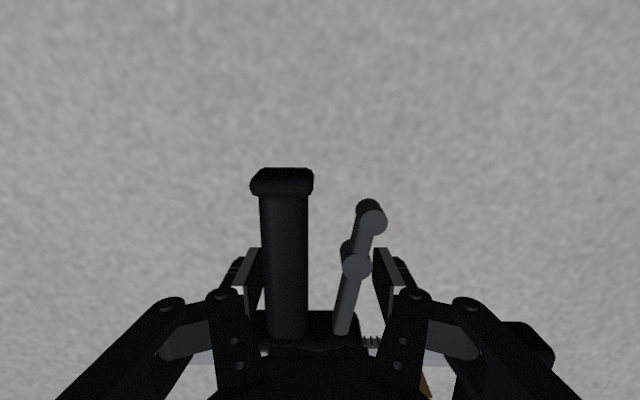

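The pads are beside the grip back (255,275) and the trigger swell (375,270), about to touch. I will lower slightly, then start the first stroke.

Emit:
apply_moves --pt "0.3 0 0 0.08 0 0 0" --pt "0.38 0 -0.03 0 0 0 0" --pt "0.46 0 -0.06 0 0 0 0" --pt "0.54 0 -0.05 0 0 0 0" --pt "0.6 0 0 0 0 0 0"

```text
time_s: 9.0
tool_pos: [0.5135, -0.002, 0.0049]
tool_rot: [0.732, 3.055, 0.002]
contact_force: [-4.6, -0.4, 13.0]
opening: 0.0404
grasp_force: 19.9
```

Emit:
apply_moves --pt "0.6 0 0 0 0 0 0" --pt "0.6 0 0 0 0 0 0"

```text
time_s: 9.25
tool_pos: [0.5135, -0.002, 0.0049]
tool_rot: [0.731, 3.055, 0.001]
contact_force: [-5.0, -0.9, 13.2]
opening: 0.0402
grasp_force: 20.0
```

```bash
python3 - <<'E'
from h import *
plan([.5165,.0052,.006])
im=grab('wrist'); t=grab('top'); 
c=cv2.resize(t['color'][150:280,255:395],None,fx=3,fy=3,interpolation=cv2.INTER_CUBIC)
cv2.imwrite('pics/w4.png',np.hstack([cv2.resize(im['color'],None,fx=.6,fy=.6,interpolation=cv2.INTER_AREA),c[:240,:]]) if 0 else c)
E
```

```text
t 9.25 p [ 0.5135 -0.002   0.0049] open 0.040235483967407726 gf 20.014670491218567 F [-5.  -0.9 13.2] q [-0.    0.45 -0.52  0.6   0.    0.47]
shift units total [ 0.01   0.13  -0.018] turn units [ 0.01  0.   -0.05]
tool axes x,y: [-0.892  0.453 -0.   ] [0.453 0.892 0.001]
```

View pics/w4.png

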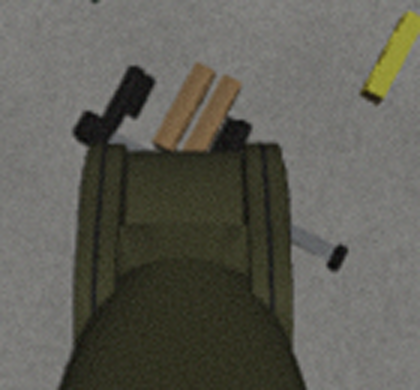

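Stroke 1 is fully squeezed (opening 40 mm). In the crop the bar's jaw at (115,105) has come nearer to the halves at (185,105) and (213,115). The fingers press the counter a little, so I will lift 2 mm while letting out.

Emit:
apply_moves --pt "0.5 0 0.03 -0.03 0 0 0" --pt "0.42 0 0.05 0 0 0 0" --pt "0.34 0 0.05 0 0 0 0" --pt "0.27 0 0.02 0 0 0 0" --pt "0.27 0 0 0 0 0 0"

```text
time_s: 9.98
tool_pos: [0.5183, 0.0062, 0.0058]
tool_rot: [0.729, 3.054, 0.002]
contact_force: [0.3, -0.1, 0.3]
opening: 0.0625
grasp_force: 0.0
```

Emit:
apply_moves --pt "0.34 0 -0.02 0 0 0 0" --pt "0.42 0 -0.05 0 0 0 0" --pt "0.5 0 -0.05 0 0 0 0" --pt "0.6 0 -0.03 0 0 0 0" --pt "0.6 0 0 0 0 0 0"

```text
time_s: 10.6
tool_pos: [0.5137, -0.0018, 0.007]
tool_rot: [0.731, 3.054, 0.003]
contact_force: [-3.1, 2.0, 11.9]
opening: 0.0403
grasp_force: 19.9
```

```bash
python3 - <<'E'
from h import *
plan([.5165,.0052,.006])
for n in ('top','scene'):
    t=grab(n)
a=load('top')['color'][165:222,275:345]; b=load('scene')['color'][170:250,245:365]
cv2.imwrite('pics/w5.png',np.hstack([cv2.resize(a,(400,326),interpolation=cv2.INTER_CUBIC),cv2.resize(b,(400,326),interpolation=cv2.INTER_CUBIC)]))
E
```

```text
t 10.6 p [ 0.5137 -0.0018  0.007 ] open 0.04030424746656373 gf 19.877297580242157 F [-3.1  2.  11.9] q [-0.    0.44 -0.52  0.61  0.    0.47]
shift units total [0.011 0.125 0.017] turn units [ 0.02  0.01 -0.05]
tool axes x,y: [-0.892  0.453 -0.001] [0.453 0.892 0.002]
```

View pics/w5.png

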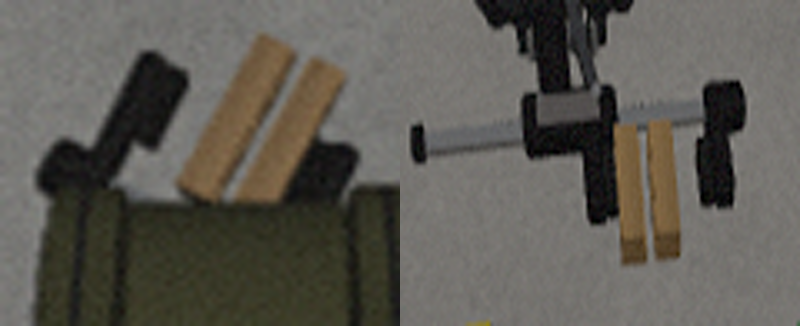

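Both strokes worked. The scene crop shows the bar's jaw pad at (715,170), the halves at (632,190) and (663,190), and the grip unit's jaw at (600,185). Continuing.

Emit:
apply_moves --pt "0.5 0 0.03 0 0 0 0" --pt "0.42 0 0.05 0 0 0 0" --pt "0.34 0 0.05 0 0 0 0" --pt "0.27 0 0.02 0 0 0 0" --pt "0.27 0 0 0 0 0 0"

```text
time_s: 11.32
tool_pos: [0.518, 0.0062, 0.0056]
tool_rot: [0.73, 3.055, 0.001]
contact_force: [-0.2, 0.3, 0.4]
opening: 0.0625
grasp_force: 0.0
```

Emit:
apply_moves --pt "0.34 0 -0.02 0 0 0 0" --pt "0.42 0 -0.05 0 0 0 0" --pt "0.5 0 -0.05 0 0 0 0" --pt "0.6 0 -0.03 0 0 0 0" --pt "0.6 0 0 0 0 0 0"

```text
time_s: 11.95
tool_pos: [0.5137, -0.0018, 0.007]
tool_rot: [0.731, 3.054, 0.003]
contact_force: [-3.8, 2.1, 12.2]
opening: 0.0401
grasp_force: 19.8
```

Emit:
apply_moves --pt "0.5 0 0.03 0 0 0 0" --pt "0.42 0 0.05 0 0 0 0" --pt "0.34 0 0.05 0 0 0 0" --pt "0.27 0 0.02 0 0 0 0" --pt "0.27 0 0 0 0 0 0"

```text
time_s: 12.58
tool_pos: [0.518, 0.0062, 0.0056]
tool_rot: [0.73, 3.055, 0.001]
contact_force: [-0.1, 0.1, -0.2]
opening: 0.062
grasp_force: 0.0
```

Emit:
apply_moves --pt "0.34 0 -0.02 0 0 0 0" --pt "0.42 0 -0.05 0 0 0 0" --pt "0.5 0 -0.05 0 0 0 0" --pt "0.6 0 -0.03 0 0 0 0" --pt "0.6 0 0 0 0 0 0"

```text
time_s: 13.2
tool_pos: [0.5137, -0.0017, 0.007]
tool_rot: [0.731, 3.054, 0.003]
contact_force: [-2.7, 1.2, 10.7]
opening: 0.0399
grasp_force: 19.8
```

```bash
python3 - <<'E'
from h import *
plan([.5165,.0052,.006])
for n in ('top','scene'):
    t=grab(n)
a=load('top')['color'][165:222,275:345]; b=load('scene')['color'][170:250,245:365]
cv2.imwrite('pics/w6.png',np.hstack([cv2.resize(a,(400,326),interpolation=cv2.INTER_CUBIC),cv2.resize(b,(400,326),interpolation=cv2.INTER_CUBIC)]))
E
```

```text
t 13.2 p [ 0.5137 -0.0017  0.007 ] open 0.03991643411566437 gf 19.83036071062088 F [-2.7  1.2 10.7] q [-0.    0.44 -0.52  0.61  0.    0.47]
shift units total [0.011 0.123 0.016] turn units [ 0.02  0.   -0.05]
tool axes x,y: [-0.892  0.452 -0.   ] [0.452 0.892 0.002]
```

View pics/w6.png

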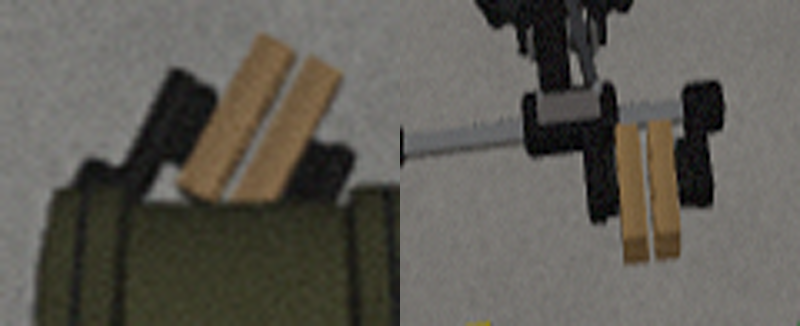

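After four strokes the rubber pad (200,130 left crop) is almost at the far half. From here I go more slowly.

Emit:
apply_moves --pt "0.5 0 0.03 0 0 0 0" --pt "0.42 0 0.05 0 0 0 0" --pt "0.34 0 0.05 0 0 0 0" --pt "0.27 0 0.02 0 0 0 0" --pt "0.27 0 0 0 0 0 0"

```text
time_s: 13.92
tool_pos: [0.518, 0.0062, 0.0056]
tool_rot: [0.73, 3.055, 0.001]
contact_force: [0.1, -0.5, -0.4]
opening: 0.0621
grasp_force: 0.0
```

Emit:
apply_moves --pt "0.32 0 -0.01 0 0 0 0" --pt "0.35 0 -0.02 0 0 0 0" --pt "0.38 0 -0.02 0 0 0 0" --pt "0.41 0 -0.02 0 0 0 0" --pt "0.44 0 -0.02 0 0 0 0"

```text
time_s: 14.55
tool_pos: [0.5154, 0.002, 0.0063]
tool_rot: [0.73, 3.055, 0.004]
contact_force: [-1.7, 5.6, 5.4]
opening: 0.048
grasp_force: 5.5
```

Emit:
apply_moves --pt "0.47 0 -0.02 0 0 0 0" --pt "0.5 0 -0.02 0 0 0 0" --pt "0.53 0 -0.02 0 0 0 0" --pt "0.56 0 0 0 0 0 0" --pt "0.6 0 0 0 0 0 0"

```text
time_s: 15.18
tool_pos: [0.5139, -0.0016, 0.0067]
tool_rot: [0.73, 3.054, 0.003]
contact_force: [-2.6, 3.9, 10.0]
opening: 0.0399
grasp_force: 19.1
```

```bash
cat > m.py <<'E'
from h import *
plan([.5165,.0052,.006])
im=grab('scene'); c=im['color']; hsv=cv2.cvtColor(c,cv2.COLOR_BGR2HSV); g=c.max(2)
# profile along clamp x, across jaws at clamp y=-50 (just above pad tops), line at z .028
F=G+.038*X-.108*Y
for yy in (0.004,-.008):
    ts=np.arange(-.02,.09,.001); r=''
    for t in ts:
        u,v=proj(im,[*(F+X*t+Y*yy)[:2],.030]); px=hsv[int(round(v)),int(round(u))]
        r+='W' if (px[1]>90 and px[2]>60 and px[0]<25) else ('#' if px[2]<50 else '.')
    print(r)
E
python3 m.py
```

```text
t 15.175 p [ 0.5139 -0.0016  0.0067] open 0.03989184854917095 gf 19.113342761993408 F [-2.6  3.9 10. ] q [-0.    0.44 -0.52  0.61  0.    0.47]
shift units total [0.013 0.12  0.012] turn units [ 0.02  0.01 -0.05]
tool axes x,y: [-0.892  0.452 -0.001] [0.452 0.892 0.002]
...#####################WWWWWWWWWWWWWWWWWWWWWWWWWWWWWWWWWWWW######################............................
.######################WWWWWWWWWWWWWWWWWWWWWWWWWWWWWWWWWWWWWW######################...........................
```

Emit:
apply_moves --pt "0.5 0 0.03 0 0 0 0" --pt "0.42 0 0.05 0 0 0 0" --pt "0.34 0 0.05 0 0 0 0" --pt "0.27 0 0.02 0 0 0 0" --pt "0.27 0 0 0 0 0 0"

```text
time_s: 15.85
tool_pos: [0.518, 0.006, 0.0055]
tool_rot: [0.73, 3.055, 0.001]
contact_force: [0.0, 0.0, 0.4]
opening: 0.0622
grasp_force: 0.0
```

```bash
python3 m.py
```

```text
t 15.85 p [0.518  0.006  0.0055] open 0.06222114317905215 gf 0.0 F [0.  0.  0.4] q [ 0.01  0.45 -0.51  0.61  0.    0.48]
shift units total [ 0.017 -0.024 -0.008] turn units [ 0.01  0.01 -0.04]
tool axes x,y: [-0.892  0.452 -0.001] [0.452 0.892 0.001]
...#####################WWWWWWWWWWWWWWWWWWWWWWWWWWWWWWWWWWWW...#####################..........................
.########################WWWWWWWWWWWWWWWWWWWWWWWWWWWWWWWWWWWW########################.........................
```

Emit:
apply_moves --pt "0.32 0 -0.01 0 0 0 0" --pt "0.34 0 -0.01 0 0 0 0" --pt "0.36 0 -0.02 0 0 0 0" --pt "0.38 0 -0.01 0 0 0 0" --pt "0.4 0 -0.01 0 0 0 0"

```text
time_s: 16.52
tool_pos: [0.5159, 0.0035, 0.0062]
tool_rot: [0.73, 3.056, 0.004]
contact_force: [-2.4, 5.4, 7.2]
opening: 0.0515
grasp_force: 9.1
```

Emit:
apply_moves --pt "0.42 0 -0.01 0 0 0 0" --pt "0.44 0 -0.02 0 0 0 0" --pt "0.44 0 0 0 0 0 0"

```text
time_s: 16.9
tool_pos: [0.5152, 0.002, 0.0065]
tool_rot: [0.73, 3.055, 0.004]
contact_force: [-3.8, 4.8, 10.6]
opening: 0.0479
grasp_force: 11.8
```

Emit:
apply_moves --pt "0.46 0 -0.01 0 0 0 0" --pt "0.48 0 -0.02 0 0 0 0" --pt "0.48 0 0 0 0 0 0"

```text
time_s: 17.27
tool_pos: [0.5148, 0.0001, 0.0063]
tool_rot: [0.73, 3.054, 0.003]
contact_force: [-1.8, 3.6, 6.8]
opening: 0.0447
grasp_force: 4.8
```

```bash
python3 m.py
```

```text
t 17.275 p [5.148e-01 1.000e-04 6.300e-03] open 0.044704470907625714 gf 4.824943207204342 F [-1.8  3.6  6.8] q [-0.    0.45 -0.52  0.61  0.    0.47]
shift units total [0.013 0.089 0.005] turn units [ 0.02  0.01 -0.05]
tool axes x,y: [-0.892  0.452 -0.001] [0.452 0.892 0.002]
...#####################WWWWWWWWWWWWWWWWWWWWWWWWWWWWWWWWWWWW####################..............................
.######################WWWWWWWWWWWWWWWWWWWWWWWWWWWWWWWWWWWWWW###################..............................
```

Emit:
apply_moves --pt "0.5 0 -0.01 0 0 0 0" --pt "0.52 0 -0.01 0 0 0 0" --pt "0.54 0 -0.01 0 0 0 0" --pt "0.56 0 0 0 0 0 0" --pt "0.6 0 0 0 0 0 0"

```text
time_s: 17.95
tool_pos: [0.514, -0.0018, 0.0067]
tool_rot: [0.731, 3.054, 0.002]
contact_force: [-3.4, 2.5, 10.7]
opening: 0.0403
grasp_force: 19.1
```

```bash
python3 - <<'E'
exec(open('m.py').read())
t=grab('top')
a=t['color'][165:222,275:345]; b=c[170:250,265:345]
cv2.imwrite('pics/w7.png',np.hstack([cv2.resize(a,(400,400),interpolation=cv2.INTER_CUBIC),cv2.resize(b,(400,400),interpolation=cv2.INTER_CUBIC)]))
E
```

```text
t 17.95 p [ 0.514  -0.0018  0.0067] open 0.040311935569493806 gf 19.06228870153427 F [-3.4  2.5 10.7] q [-0.    0.44 -0.52  0.61  0.    0.47]
shift units total [0.016 0.123 0.012] turn units [ 0.02  0.01 -0.05]
tool axes x,y: [-0.892  0.453 -0.001] [0.453 0.892 0.002]
...#####################WWWWWWWWWWWWWWWWWWWWWWWWWWWWWWWWWWWW####################..............................
.######################WWWWWWWWWWWWWWWWWWWWWWWWWWWWWWWWWWWWWW###################..............................
```

View pics/w7.png

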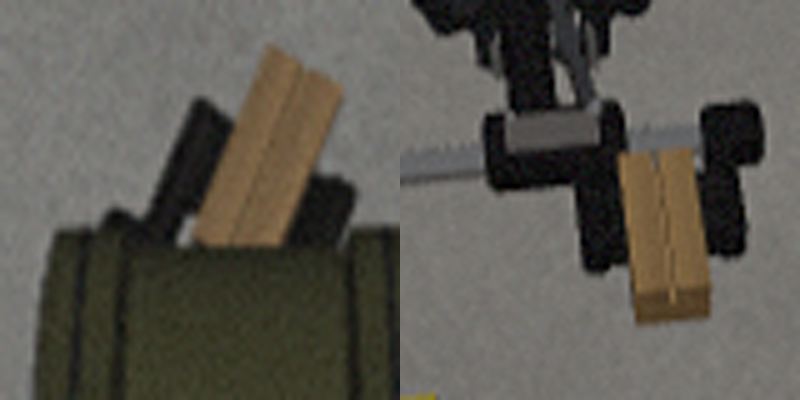

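The holder is now closed: the seam is a hairline at (270,140) left and (660,230) right, and both jaws bear on it. To judge the press I measure the jaw gap against the starting picture, where it was 80 mm.

```bash
cat > gap.py <<'E'
from h import *
def edges(im,img):
    g=cv2.cvtColor(img,cv2.COLOR_BGR2GRAY).astype(np.float32); F=G+.038*X-.108*Y; out=[]
    ts=np.arange(-.035,.13,.00025)
    for yy in np.arange(-.012,.0101,.002):
        px=np.array([proj(im,[*(F+X*t+Y*yy)[:2],.028]) for t in ts],np.float32)
        v=cv2.remap(g,px[:,:1].T,px[:,1:].T,cv2.INTER_CUBIC)[0]
        m=v<55; i=np.where(m)[0]; out.append([ts[i[0]],ts[i[-1]]])
    o=np.median(out,0)*1000; return o.round(2),(o[1]-o[0]).round(2)
E
python3 - <<'E'
from gap import *
im=load('scene'); print(edges(im,cv2.imread('pics/scene0.png'))); print(edges(im,im['color']))
E
```

```text
(array([-22.  , 100.38]), np.float64(122.38))
(array([-19.,  60.]), np.float64(79.0))
```

Emit:
apply_moves --pt "0.5 0 0.03 0 0 0 0" --pt "0.42 0 0.05 0 0 0 0" --pt "0.34 0 0.05 0 0 0 0" --pt "0.27 0 0.02 0 0 0 0" --pt "0.27 0 0 0 0 0 0"

```text
time_s: 18.68
tool_pos: [0.5181, 0.0061, 0.0056]
tool_rot: [0.73, 3.055, 0.001]
contact_force: [-0.0, 0.0, 0.6]
opening: 0.0623
grasp_force: 0.0
```

```bash
python3 -c "
from gap import *
im=grab('scene');print(edges(im,im['color']))"
```

```text
(array([-19.,  60.]), np.float64(79.0))
```

Emit:
apply_moves --pt "0.31 0 -0.01 0 0 0 0" --pt "0.33 0 -0.01 0 0 0 0" --pt "0.35 0 -0.01 0 0 0 0" --pt "0.37 0 -0.01 0 0 0 0" --pt "0.37 0 0 0 0 0 0"

```text
time_s: 19.35
tool_pos: [0.5166, 0.0038, 0.0062]
tool_rot: [0.73, 3.055, 0.001]
contact_force: [-1.2, 0.4, 6.3]
opening: 0.0537
grasp_force: 6.4
```

```bash
python3 -c "
from gap import *
im=grab('scene');print(edges(im,im['color']))"
```

```text
(array([-19.25,  60.  ]), np.float64(79.25))
```

Emit:
apply_moves --pt "0.39 0 -0.01 0 0 0 0" --pt "0.41 0 -0.01 0 0 0 0" --pt "0.41 0 0 0 0 0 0" --pt "0.41 0 0 0 0 0 0"

```text
time_s: 19.9
tool_pos: [0.5158, 0.0024, 0.0064]
tool_rot: [0.731, 3.055, -0.0]
contact_force: [-2.4, -1.7, 9.2]
opening: 0.051
grasp_force: 7.8
```

```bash
python3 -c "
from gap import *
im=grab('scene');print(edges(im,im['color']));plan([.5165,.0052,.006])"
```

```text
(array([-19.25,  60.  ]), np.float64(79.25))
t 19.95 p [0.5158 0.0024 0.0064] open 0.05049915198801988 gf 7.763033956289291 F [-3.3 -1.4  9.7] q [ 0.    0.45 -0.51  0.61 -0.    0.47]
shift units total [0.011 0.047 0.006] turn units [-0.    0.01 -0.05]
tool axes x,y: [-0.892  0.452 -0.001] [ 0.452  0.892 -0.   ]
```

Emit:
apply_moves --pt "0.43 0 -0.01 0 0 0 0" --pt "0.45 0 -0.01 0 0 0 0" --pt "0.45 0 0 0 0 0 0" --pt "0.45 0 0 0 0 0 0"

```text
time_s: 20.45
tool_pos: [0.5151, 0.001, 0.0068]
tool_rot: [0.731, 3.055, -0.002]
contact_force: [-4.4, -1.4, 13.4]
opening: 0.0474
grasp_force: 13.9
```

```bash
python3 -c "
from gap import *
im=grab('scene');print(edges(im,im['color']));plan([.5165,.0052,.006])"
```

```text
(array([-19.25,  59.25]), np.float64(78.5))
t 20.5 p [0.5151 0.001  0.0068] open 0.04719103356955572 gf 13.92824649810791 F [-4.5 -1.6 13. ] q [ 0.    0.45 -0.52  0.61 -0.    0.47]
shift units total [0.011 0.073 0.014] turn units [-0.01  0.01 -0.05]
tool axes x,y: [-0.892  0.453 -0.001] [ 0.453  0.892 -0.001]
```

Emit:
apply_moves --pt "0.47 0 -0.01 0 0 0 0" --pt "0.49 0 -0.01 0 0 0 0" --pt "0.49 0 0 0 0 0 0" --pt "0.49 0 0 0 0 0 0"

```text
time_s: 21.0
tool_pos: [0.5146, -0.0006, 0.0068]
tool_rot: [0.732, 3.054, -0.003]
contact_force: [-3.3, -2.5, 11.8]
opening: 0.0438
grasp_force: 8.5
```

```bash
python3 -c "
from gap import *
im=grab('scene');print(edges(im,im['color']));plan([.5165,.0052,.006])"
```

```text
(array([-19.25,  59.75]), np.float64(79.0))
t 21.05 p [ 0.5146 -0.0007  0.0067] open 0.04354708458074368 gf 8.555767312645912 F [-4.  -4.6 11.8] q [ 0.    0.45 -0.52  0.61 -0.    0.47]
shift units total [0.015 0.102 0.012] turn units [-0.02  0.01 -0.06]
tool axes x,y: [-0.891  0.453 -0.001] [ 0.453  0.891 -0.002]
```

```bash
cat > w.py <<'E'
from h import *
im=grab('wrist'); z=im['z_map']; 
K=im['intrinsics'];R,t=RT(im)
vv,uu=np.mgrid[0:400:2,0:640:2]; d=np.stack([uu,vv],-1).reshape(-1,1,2).astype(np.float64)
s=cv2.undistortPoints(d,K.astype(float),np.array([float(im['k1']),0,0,0])).reshape(-1,2)
zz=z[::2,::2].reshape(-1,1); c=np.hstack([s*zz,zz]); P=(c-t)@R; ok=zz[:,0]>0
q=P-G; a=q@X*1000; b=q@Y*1000; h=P[:,2]*1000
print('rows: y slice; runs of x with height 16..34')
for y0 in range(-10,60,6):
    m=ok&(abs(b-y0)<1.5)&(h>12)&(h<36); xs=np.sort(a[m]); 
    if len(xs)<2: continue
    cut=np.where(np.diff(xs)>3)[0]; st=np.r_[0,cut+1]; en=np.r_[cut,len(xs)-1]
    print(y0,[(round(xs[i]),round(xs[j])) for i,j in zip(st,en) if j-i>1])
E
python3 w.py
```

```text
rows: y slice; runs of x with height 16..34
-10 [(-12, 13), (22, 33)]
-4 [(-12, 13), (20, 33)]
2 [(-12, 13), (17, 33)]
8 [(-18, 13), (18, 40)]
14 [(-10, 13), (20, 28)]
20 [(-11, 13), (19, 28)]
26 [(-11, 13), (19, 31)]
32 [(-11, 13), (18, 31)]
38 [(-10, 13)]
44 [(-13, 15)]
50 [(-13, 15)]
```

Emit:
apply_moves --pt "0.51 0 -0.01 0 0 0 0" --pt "0.53 0 -0.01 0 0 0 0" --pt "0.55 0 0 0 0 0 0" --pt "0.6 0 0 0 0 0 0"

```text
time_s: 21.6
tool_pos: [0.5139, -0.0022, 0.0071]
tool_rot: [0.732, 3.054, -0.005]
contact_force: [-6.0, -5.3, 16.2]
opening: 0.0402
grasp_force: 18.3
```

```bash
cat > gap2.py <<'E'
from h import *
def edges2(im,img):
    "fixed-jaw outer edge, moving-jaw outer edge, subpixel at half level, mm along X; wood edges too"
    img=cv2.GaussianBlur(img,(0,0),.6); g=cv2.cvtColor(img,cv2.COLOR_BGR2GRAY).astype(np.float32); F=G+.038*X-.108*Y; o=[]
    ts=np.arange(-.035,.125,.00025)
    for yy in np.arange(-.010,.0101,.001):
        px=np.array([proj(im,[*(F+X*t+Y*yy)[:2],.028]) for t in ts],np.float32)
        v=cv2.remap(g,px[:,:1].T,px[:,1:].T,cv2.INTER_LINEAR)[0]
        th=(v[:20].mean()+v.min())/2; i=np.where(v<th)[0]
        w=cv2.remap(img,px[:,:1].T,px[:,1:].T,cv2.INTER_LINEAR)[0].astype(float); k=np.where((w[:,2]-w[:,0])>28)[0]
        o.append([ts[i[0]],ts[i[-1]],ts[k[0]],ts[k[-1]]])
    o=np.array(o)*1000; return o.mean(0).round(2),'body dist',(o[:,1]-o[:,0]).mean().round(2),'sd',(o[:,1]-o[:,0]).std().round(2),'pad room',(o[:,1]-o[:,3]).mean().round(2)
E
python3 - <<'E'
from gap2 import *
im=grab('scene'); print(edges2(im,cv2.imread('pics/scene0.png'))); print(edges2(im,im['color'])); plan(G)
E
```

```text
(array([-22.23, 100.51,   2.82,  45.69]), 'body dist', np.float64(122.74), 'sd', np.float64(0.09), 'pad room', np.float64(54.82))
(array([-19.55,  59.76,   2.74,  39.36]), 'body dist', np.float64(79.31), 'sd', np.float64(0.23), 'pad room', np.float64(20.4))
t 21.65 p [ 0.5139 -0.0022  0.0071] open 0.0402329848807669 gf 18.28735649585724 F [-5.4 -4.2 16.6] q [-0.    0.44 -0.52  0.61 -0.    0.47]
shift units total [ 0.014 -0.154 -0.131] turn units [-0.03  0.02 -0.06]
tool axes x,y: [-0.891  0.454 -0.002] [ 0.454  0.891 -0.003]
```

Emit:
apply_moves --pt "0.45 0 0.05 0 0 0 0" --pt "0.35 0 0.06 0 0 0 0" --pt "0.25 0 0.04 0 0 0 0" --pt "0.22 0 0 0 0 0 0" --pt "0.22 0 0 0 0 0 0"

```text
time_s: 22.28
tool_pos: [0.5186, 0.0077, 0.0055]
tool_rot: [0.73, 3.055, 0.001]
contact_force: [-1.2, -0.2, -0.6]
opening: 0.0664
grasp_force: 0.0
```

Emit:
apply_moves --pt "0.22 0 0 0 0 0 0" --pt "0.22 0 0 0 0 0 0"

```text
time_s: 22.52
tool_pos: [0.5186, 0.0075, 0.0056]
tool_rot: [0.73, 3.055, 0.001]
contact_force: [0.2, 0.2, -0.3]
opening: 0.0663
grasp_force: 0.0
```

```bash
python3 - <<'E'
from gap2 import *
im=grab('scene'); print(edges2(im,im['color'])); plan(G)
import w
E
```

```text
(array([-18.96,  60.54,   3.32,  39.8 ]), 'body dist', np.float64(79.5), 'sd', np.float64(0.3), 'pad room', np.float64(20.74))
t 22.575 p [0.5186 0.0075 0.0056] open 0.066419196930793 gf 0.0 F [ 0.4 -0.4  0.1] q [ 0.01  0.45 -0.51  0.61  0.    0.48]
shift units total [ 0.012 -0.333 -0.157] turn units [ 0.01  0.   -0.05]
tool axes x,y: [-0.892  0.452 -0.   ] [0.452 0.892 0.001]
rows: y slice; runs of x with height 16..34
-10 [(-14, 13), (33, 42), (53, 53)]
-4 [(-14, -13), (-10, 13), (34, 44), (53, 54)]
2 [(-14, 13), (31, 47), (53, 54)]
8 [(-20, 13), (32, 46), (53, 60)]
14 [(-10, 13), (37, 46)]
20 [(-11, 13), (38, 46)]
26 [(-10, 13), (39, 53)]
32 [(-11, 13), (39, 52)]
38 [(-10, 13)]
44 [(-13, 15)]
50 [(-13, 15)]
```

```bash
cat > k.py <<'E'
from gap2 import *
r=[]
for _ in range(2):
    im=grab('scene'); r.append(np.r_[edges2(im,im['color'])[0]])
r=np.mean(r,0); s=ctrl.state(); print('edges',r.round(2),'body',round(r[1]-r[0],2),'padroom',round(r[1]-r[3],2),'t',s['time_s'],'open',round(s['opening'],4),'gf',round(s['grasp_force'],1))
E
python3 k.py
```

```text
edges [-19.02  60.58   3.32  39.7 ] body 79.6 padroom 20.87 t 22.725 open 0.0667 gf 0.0
```

Emit:
apply_moves --pt "0.3 0 -0.04 0 0 0 0" --pt "0.34 0 -0.02 0 0 0 0" --pt "0.34 0 0 0 0 0 0"

```text
time_s: 23.1
tool_pos: [0.5171, 0.0046, 0.0059]
tool_rot: [0.73, 3.055, 0.002]
contact_force: [-1.3, 1.5, 3.9]
opening: 0.0566
grasp_force: 5.4
```

```bash
python3 k.py
```

```text
edges [-19.11  60.56   3.36  39.76] body 79.66 padroom 20.79 t 23.2 open 0.0566 gf 5.4
```

Emit:
apply_moves --pt "0.38 0 -0.02 0 0 0 0" --pt "0.38 0 0 0 0 0 0"

```text
time_s: 23.45
tool_pos: [0.5164, 0.0033, 0.006]
tool_rot: [0.73, 3.055, 0.001]
contact_force: [-1.6, 2.1, 6.3]
opening: 0.0533
grasp_force: 5.5
```

```bash
python3 k.py
```

```text
edges [-19.09  60.57   3.22  39.7 ] body 79.66 padroom 20.87 t 23.55 open 0.0528 gf 5.5
```

Emit:
apply_moves --pt "0.41 0 -0.02 0 0 0 0" --pt "0.41 0 0 0 0 0 0"

```text
time_s: 23.8
tool_pos: [0.5159, 0.0023, 0.0061]
tool_rot: [0.73, 3.055, 0.001]
contact_force: [-1.7, 1.4, 7.5]
opening: 0.0502
grasp_force: 6.5
```

```bash
python3 k.py
```

```text
edges [-19.12  60.56   3.29  39.78] body 79.68 padroom 20.79 t 23.9 open 0.0504 gf 6.5
```

Emit:
apply_moves --pt "0.44 0 -0.02 0 0 0 0" --pt "0.44 0 0 0 0 0 0"

```text
time_s: 24.15
tool_pos: [0.5153, 0.0013, 0.0064]
tool_rot: [0.73, 3.055, 0.001]
contact_force: [-2.1, 1.4, 10.1]
opening: 0.0478
grasp_force: 11.1
```

```bash
python3 k.py
```

```text
edges [-19.11  60.14   3.25  39.79] body 79.26 padroom 20.35 t 24.25 open 0.0479 gf 11.1
```

The drive engages only past mid-stroke now: the jaw moved 0.4 mm as the force rose to 11 N. I will creep from here and watch the compression.

Emit:
apply_moves --pt "0.45 0 -0.01 0 0 0 0" --pt "0.45 0 0 0 0 0 0"

```text
time_s: 24.5
tool_pos: [0.5151, 0.0009, 0.0065]
tool_rot: [0.729, 3.055, 0.002]
contact_force: [-3.3, 2.0, 10.6]
opening: 0.0472
grasp_force: 12.4
```

```bash
python3 k.py
```

```text
edges [-19.1   60.17   3.24  39.76] body 79.27 padroom 20.4 t 24.6 open 0.0471 gf 12.4
```

Emit:
apply_moves --pt "0.46 0 0 0 0 0 0" --pt "0.46 0 0 0 0 0 0"

```text
time_s: 24.85
tool_pos: [0.5149, 0.0006, 0.0066]
tool_rot: [0.729, 3.055, 0.001]
contact_force: [-2.8, -0.3, 11.7]
opening: 0.0465
grasp_force: 14.3
```

```bash
python3 k.py
```

```text
edges [-19.08  59.82   3.21  39.78] body 78.9 padroom 20.04 t 24.95 open 0.0464 gf 14.3
```

Emit:
apply_moves --pt "0.47 0 0 0 0 0 0" --pt "0.47 0 0 0 0 0 0"

```text
time_s: 25.2
tool_pos: [0.5148, 0.0002, 0.0067]
tool_rot: [0.731, 3.055, -0.001]
contact_force: [-4.1, 0.6, 12.9]
opening: 0.0454
grasp_force: 15.4
```

```bash
python3 k.py
```

```text
edges [-19.08  59.78   3.23  39.74] body 78.85 padroom 20.04 t 25.3 open 0.0455 gf 15.4
```

Emit:
apply_moves --pt "0.475 0 0 0 0 0 0" --pt "0.48 0 0 0 0 0 0"

```text
time_s: 25.55
tool_pos: [0.5147, -0.0004, 0.0065]
tool_rot: [0.731, 3.054, -0.003]
contact_force: [-2.5, -1.9, 8.8]
opening: 0.0447
grasp_force: 7.0
```

```bash
python3 k.py
```

```text
edges [-19.22  60.38   3.18  39.72] body 79.6 padroom 20.65 t 25.65 open 0.0451 gf 7.1
```

The drive let go of the tooth at about 45 mm opening (just past 0.47). I will let out fully, squeeze again and stop at 0.467, checking the jaw in both cameras.

Emit:
apply_moves --pt "0.42 0 0.04 0 0 0 0" --pt "0.34 0 0.05 0 0 0 0" --pt "0.24 0 0.04 0 0 0 0" --pt "0.24 0 0 0 0 0 0" --pt "0.24 0 0 0 0 0 0"

```text
time_s: 26.28
tool_pos: [0.5186, 0.0077, 0.0056]
tool_rot: [0.73, 3.055, 0.001]
contact_force: [-0.4, 0.3, 0.2]
opening: 0.0653
grasp_force: 0.0
```

```bash
cat > j.py <<'E'
# shift of the bar jaw relative to the fixed jaw/wood vs a reference picture, by phase correlation of crops
import sys; from h import *
F=G+.038*X-.108*Y
def crop(im,c,x0,x1,y0,y1,n=8):
    xs=np.arange(x0,x1,.00025); ys=np.arange(y0,y1,.00025)
    px=np.array([[proj(im,[*(F+X*a+Y*b)[:2],.028]) for a in xs] for b in ys],np.float32)
    return cv2.remap(cv2.cvtColor(c,cv2.COLOR_BGR2GRAY),px[...,0],px[...,1],cv2.INTER_LINEAR).astype(np.float32)
out={}
for n in ('scene','top'):
    im=grab(n); c=np.mean([im['color']]+[ctrl.get_image(n)['color'] for _ in range(2)],0).astype(np.uint8)
    out[n]=crop(im,c,.036,.075,-.012,.012); out[n+'f']=crop(im,c,-.03,.015,-.012,.012)
if sys.argv[1]=='ref': np.savez('ref.npz',**out)
else:
    r=np.load('ref.npz')
    for k in out:
        w=cv2.createHanningWindow(out[k].shape[::-1],cv2.CV_32F); (dx,dy),q=cv2.phaseCorrelate(r[k],out[k],w); print(k,'dx mm',round(dx*.25,2),'q',round(q,2))
s=ctrl.state(); print(s['time_s'],round(s['opening'],4),round(s['grasp_force'],1))
E
python3 j.py ref
```

```text
26.575 0.0652 0.0
```

Emit:
apply_moves --pt "0.32 0 -0.04 0 0 0 0" --pt "0.36 0 -0.02 0 0 0 0" --pt "0.4 0 -0.02 0 0 0 0" --pt "0.42 0 -0.01 0 0 0 0" --pt "0.44 0 -0.01 0 0 0 0"

```text
time_s: 27.2
tool_pos: [0.5154, 0.0017, 0.0065]
tool_rot: [0.731, 3.055, -0.0]
contact_force: [-3.7, -0.4, 9.9]
opening: 0.0482
grasp_force: 11.7
```

```bash
python3 j.py m; python3 k.py
```

```text
scene dx mm -0.02 q 0.35
scenef dx mm 0.01 q 0.55
top dx mm 0.03 q 0.7
topf dx mm 0.04 q 0.43
27.5 0.0479 11.9
edges [-18.94  60.39   3.35  39.77] body 79.32 padroom 20.62 t 27.6 open 0.0481 gf 11.9
```

Emit:
apply_moves --pt "0.455 0 -0.01 0 0 0 0" --pt "0.462 0 0 0 0 0 0" --pt "0.466 0 0 0 0 0 0" --pt "0.466 0 0 0 0 0 0"

```text
time_s: 28.1
tool_pos: [0.515, 0.0009, 0.0069]
tool_rot: [0.73, 3.055, -0.002]
contact_force: [-4.0, -2.1, 13.2]
opening: 0.0459
grasp_force: 16.4
```

```bash
python3 j.py m; python3 k.py
```

```text
scene dx mm -0.05 q 0.25
scenef dx mm -0.04 q 0.5
top dx mm -0.02 q 0.5
topf dx mm -0.04 q 0.37
28.4 0.046 16.4
edges [-18.9   59.92   3.37  39.76] body 78.82 padroom 20.16 t 28.5 open 0.0462 gf 16.4
```

```bash
cat > tp.py <<'E'
from h import *
F=G+.038*X-.108*Y
def prof(im,c):
    c=cv2.GaussianBlur(c,(0,0),.7); g=cv2.cvtColor(c,cv2.COLOR_BGR2GRAY).astype(np.float32); ts=np.arange(-.035,.125,.0002); o=[]
    for yy in np.arange(-.013,.0011,.0005):
        px=np.array([proj(im,[*(F+X*t+Y*yy)[:2],.029]) for t in ts],np.float32)
        v=cv2.remap(g,px[:,:1].T,px[:,1:].T,cv2.INTER_LINEAR)[0]
        th=(np.median(v[-60:])+v.min())/2; i=np.where(v<th)[0]; o.append([ts[i[0]],ts[i[-1]]])
    return np.array(o)*1000
if __name__=='__main__':
    im=grab('top'); c=np.mean([im['color']]+[ctrl.get_image('top')['color'] for _ in range(3)],0).astype(np.uint8)
    for n,k in (('start',cv2.imread('pics/top0.png')),('now',c)):
        o=prof(im,k); d=o[:,1]-o[:,0]; print(n,np.median(o,0).round(2),o.std(0).round(2),'body',np.median(d).round(2),d.mean().round(2))
    s=ctrl.state(); print(s['time_s'],round(s['opening'],4),round(s['grasp_force'],1))
E
python3 tp.py; cp scene.npz squeezed_scene.npz
```

```text
start [-22.4  99.6] [0.1  0.12] body 122.2 122.16
now [-35.   59.2] [0.   0.28] body 94.2 94.12
28.7 0.0462 16.4
```

```bash
python3 - <<'E'
from tp import *
for n in ('top','scene'):
    im=load(n); c=cv2.GaussianBlur(cv2.imread(f'pics/{n}0.png'),(0,0),.5); g=cv2.cvtColor(c,cv2.COLOR_BGR2GRAY).astype(np.float32); ts=np.arange(-.035,.125,.0002); o=[]
    for yy in np.arange(-.012,.0121,.0005):
        px=np.array([proj(im,[*(F+X*t+Y*yy)[:2],.029]) for t in ts],np.float32)
        v=cv2.remap(g,px[:,:1].T,px[:,1:].T,cv2.INTER_LINEAR)[0]; th=(np.median(v[-60:])+v.min())/2
        b=v<th; e=np.where(np.diff(b.astype(int))!=0)[0]; e=ts[e]*1000
        if len(e)>=4: o.append([e[0],e[1],e[-2],e[-1]])
    o=np.array(o); print(n,len(o),np.median(o,0).round(2),'face gap',np.median(o[:,2]-o[:,1]).round(2))
E
```

```text
top 49 [-22.6  -0.   74.   99.8] face gap 73.8
scene 49 [-22.6  -0.2  74.  100.4] face gap 74.4
```

```bash
python3 - <<'E'
from tp import *
for n in ('scene','top'):
  im=load(n)
  for yy in (-.012,-.006,0,.006,.012):
    for lab,c,off in (('start',cv2.imread(f'pics/{n}0.png'),.1003),('now  ',im['color'],.0597)):
      ts=off+np.arange(-.034,.005,.0015)
      px=np.array([proj(im,[*(F+X*t+Y*yy)[:2],.029]) for t in ts],np.float32)
      v=cv2.remap(c,px[:,:1].T,px[:,1:].T,cv2.INTER_LINEAR)[0]
      print(n,yy,lab,' '.join(f"{p.max():3d}{'w' if int(p[2])-int(p[0])>28 else ' '}" for p in v))
E
```

```text
scene -0.012 start 117  118  118  120  122   70   25   14   20   29   27   26   24   24   24   17   21   28   25   22   23   13   24   84  113  121 
scene -0.012 now   127w 123w 122w 121w 120w 117w 117w 119w 118w 103w  41   20   24   26   26   19   18   18   18   17   23   16   35   89  111  123 
scene -0.006 start 119  115  114  117  110   86   26   10   17   18   19   22   24   24   16   18   25   20   22   24   21   20   31   68  121  118 
scene -0.006 now   130w 125w 124w 124w 121w 118w 116w 118w 112w  86w  52   27   22   21   29   24   21   21   19   15   20   22   23   74  123  125 
scene 0 start 118  117  116  119  112   72   36    6   18   22   20   24   29   27   22   18   19   22   19   14   11   16   34   70   99  118 
scene 0 now   126w 126w 123w 123w 121w 117w 118w 118w 120w  81w  32   24   21   18   26   31   24   23   24   20   16   18   42   78  116  128 
scene 0.006 start 116  119  119  120  121   86   32   24   21   23   26   27   27   25   24   22   24   19   16   17   23   24   22   76  123  117 
scene 0.006 now   128w 124w 123w 123w 122w 120w 119w 121w 116w  99w 
[... 1130 characters left out ...]
0w 120w 118w 116w 117w 112w 101w  75w  47   25   22   24   26   27   28   30   29   27   26   35   59   88  116  122 
top 0.006 start 117  117  117  113  100   73   38   22   21   25   31   24   22   23   25   27   27   26   24   23   25   30   51   81  106  118 
top 0.006 now   123w 123w 123w 122w 119w 114w 112w 112w 101w  74w  45   27   23   24   27   30   29   31   31   27   24   34   59   90  117  126 
top 0.012 start 114  116  115  111  101   74   40   26   24   26   27   25   24   25   26   26   27   29   28   25   24   26   51   84  106  117 
top 0.012 now   122w 120w 119w 123w 124w 117w 115w 115w 101w  75w  47   29   26   22   23   25   26   29   29   25   19   31   46   85  119  126
```

The evidence agrees on a gentle press. The swell force is 16.4 N, against 8 to 14 N for free pumping. The pad is about 1.5 to 2.5 mm pressed in, allowing for its front face being visible at the start. The seam is closed (wood about 36 mm over both halves) and the trigger is well squeezed. Handing in.

```bash
python3 -c "
from cell import ctrl
print(ctrl.close_job()); s=ctrl.state(); print(s['time_s'],s['opening'],s['grasp_force'])"
```

```text
the job is handed in; nothing more can be done
None
the job is handed in; nothing more can be done
```

I pumped the clamp closed on the holder and handed the job in still holding the trigger squeezed (16.4 N grip at the last reading); the seam looked closed and the pad pressed in about 1.5–2.5 mm (my image estimate), but the hand-in returned no verdict and I could not read the jaw force directly.

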